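# Dock the bench battery and close its keeper

### The arm

A 6-joint arm with a two-finger parallel gripper is mounted at the origin on a cart in front of the work surface, level with it; the furniture and walls round the work are solid. World frame = base frame: x ahead of the robot, y to its left, z up, the work surface at z = 0. Lengths are in mm, angles in rad, forces in N, time in s.
With the tool pointing down it reaches from about 325 to 750 mm from the base axis. Payload 7.6 kg.
Tool frame: the origin (TCP) lies between the finger pads; the fingertips stand 14 mm ahead of it and the grasp point (between the pads) lies 5 mm behind it; z points along the fingers, y is the line along which they close (so a half turn about z gives the same grasp; the last joint's range is limited). The gripper opens to 85 mm and grips with 20 to 120 N. Pads are 22 mm wide; open, the fingers measure 114 mm over their backs; the gripper's body (76 mm by 85 mm) begins 54 mm behind the grasp point. The pads swing forward as they close: fully open they stand 13 mm farther back than shut.
Start: joints at [-1.233, 0.052, 1.401, -0, 1.689, -0.07], TCP at [208.236, -481.959, 216.923] pointing down, gripper open.
Joint ranges: [-2.9, 2.9], [-0.91, 2.17], [0.12, 2.37], [-1.06, 4.2], [0.26, 2.73], [-2.93, 2.93]. Speed limits (rad/s): [2.57, 2.57, 3.01, 3.14, 3.14, 3.14].

### API

Orientations are given as a unit quaternion [x, y, z, w].
In Python, from workcell import r gives the robot as it stands. Calls block until the motion is done:
- r.goto(position, orientation): joint-space move of the TCP to a pose.
- r.servo_line(position, attitude=None, rate=150): straight line of the TCP; attitude=None keeps the orientation; rate is the mean speed in mm/s.
- r.set_joints(angles): joint-space move.
- r.set_gripper(opening): finger opening in mm; the grip force is fixed at half the most; returns when the fingers have stopped.
- r.hold(seconds).
- r.ik(position, orientation): joint angles nearest the present ones, or None.
- r.get_obs(): the state.
- r.snapshot(name): name is "scene" or "top" or "wrist"; returns the picture (420x560x3 uint8, blue, green, red); there is no depth.
- r.get_calibration(name): a dict with "K" (3x3 intrinsics, pixels), "pose" (4x4, takes a point from camera to world coordinates). Camera axes: x right, y up, looking along -z (the intrinsics and any distortion apply to the point x, -y, -z); pixel columns grow to the right and rows downward; lengths in mm; the calibration is good to about 2 mm. The wrist camera is an equidistant fisheye: a pixel r from the principal point sees the ray r / f radians off the axis. A picture is of the moment at which its call begins: read the wrist's pose just before it. get_calibration takes no time and is no camera call; for the wrist camera it gives the pose at the moment of the call.
A pose or a line that the arm cannot do raises r.IKError and nothing moves.
- r.finish_job(): hands the job in; it is judged then, once.
The state is a dict: "t": time; "joints": joint angles; "dq": joint speeds; "effort": joint torques, N m; "tcp_pos": TCP position; "eef_rot": TCP orientation; "wrist_force": force on the tool from outside, world axes, zero at the start; "moment": the same for the moment, N m; "width": finger opening in mm; "grasp_force": force on a finger pad.
Only numpy, scipy, OpenCV 4.12 (cv2) and the standard library are available. Lean on these libraries where they do the work, as an engineer would, in place of code of your own. Each camera call takes 0.05 s, during which the arm holds its last target. There are 200 camera calls.

### The job

Push the heavy battery box along the bench into its charging dock until it is fully home against the charger, pushing only on the low black base so that it slides and does not tip; do not grasp or lift it. Then push the dock's keeper bar round until it is fully shut behind the box, and leave the bottle, the cup and the pot beside the dock where they stand.

Things in the scene. Friction and masses are not known exactly. Their poses are not given: they have to be found in the camera images.
- battery_box: tall loose battery box, 1.6 kg or so, on slippery glide feet. Origin: centre of its underside; +x points to its rear, which enters the dock. Its lowest part, a black base 116 (x) x 140 (y) x 34 mm high, is all that may be pushed: 5 to 12 N on its front face, at two well separated points, slides and steers it. Pushed higher than 60 to 90 mm it tips. Never lift or tilt it
- battery_case: dark blue-grey case with black lid and handle, fixed on the black base; do not push or hold it. Origin: 34 mm above the battery box's, same axes. It spans x -22 to +56, y -68 to +68 mm, up to 163 mm above the bench (handle 198), so the front 36 mm of the base stand out before it as a toe step
- charging_dock: dock fixed to the bench. Origin: on the bench where the battery box's origin is when fully home; the box enters along the dock's +x, at the dock's yaw. No floor: two guide rails 34 mm high, 145 mm apart inside, x -25 to +58 mm, flaring to 180 mm apart at x -55. White charger housing 132 mm high, its front face at x +58 (full stop), back at +80. Feet 4 mm high, y -118 to +128
- dock_contact (a joint): sprung brass charging contacts in the charger's face: 0 = out (6 mm proud), 0.006 m = pressed flush by a box that is fully home; 1 to 3 N. The box stays where it is left against them
- keeper_bar (a joint): steel keeper bar on an upright hinge at the dock's front left corner. 0 = shut (its stop): it lies across the dock along -y, 2 mm before the front face of a fully home box. Positive = open, its end going toward the dock's -x, then to +y. Starts at 1.9 to 2.35 rad, stays where it is left, moves with about 1 N, cannot shut unless the box is home
- keeper_pivot (a point): hinge axis of the keeper bar, a point on the dock at (-64, +112, 20) mm in the dock's frame; 20 mm is the middle height of the bar
- keeper_end (a point): end of the keeper bar, on the axis of its red upright grip (18 mm diameter, 8 to 58 mm above the bench), 190 mm from the hinge axis, 20 mm above the bench. The bar is 8 mm thick and spans 10 to 30 mm above the bench
- oil_bottle: brown dropper bottle with black dropper, 38 mm diameter, 124 mm high, loose, to the left of the dock; leave it. Origin: centre of its underside
- red_cup: white sample cup with red lid, 48 mm diameter, 60 mm high, loose, to the right of the dock; leave it. Origin: centre of its underside
- pale_pot: pale screw-cap pot, 46 mm diameter, 66 mm high, loose, to the right of the box's path; leave it. Origin: centre of its underside
- base_front (a point): centre of the flat front face (-x side) of the battery box's black base, 58 mm from the box's origin and 17 mm above the bench

How it is judged (in metres and radians):
On the way, in this order (a step that is already met when the one before it is completed fails the run):
1. the battery box is pushed home into the dock while the keeper bar is still open (x of battery_box in the frame of charging_dock above -0.006 m and value of joint keeper_bar above 0.4 rad), for 0.1 s.
2. the keeper bar is shut behind it (value of joint keeper_bar below 0.06 rad), for 0.2 s.
At the end, for the whole second after the job is handed in: The battery box stands upright and still between the rails, within 4 mm of the charger's face and square to it within 0.06 rad, with the charging contacts pressed in by more than 2.5 mm, and the keeper bar is shut (within 0.06 rad) (x of battery_box in the frame of charging_dock above -0.004 m and y of battery_box in the frame of charging_dock between -0.006 and 0.006 m and angle between the x axis of battery_box and the x axis of charging_dock, either way round below 0.06 rad and angle between battery_box's own z axis and vertical below 0.03 rad and value of joint dock_contact above 0.0025 m and value of joint keeper_bar below 0.06 rad and linear speed of battery_box below 0.02 m/s); the robot touches nothing.
It fails at once if the battery box is tipped by more than 0.12 rad (angle between battery_box's own z axis and vertical above 0.12 rad).
It fails at once if the battery box is lifted off the bench (height (world z) of battery_box above 0.012 m).
It fails at once if the tall case or its handle is pushed or held (over 3 N) instead of the low base (contact force between any of the fingers, the arm and battery_case above 3 N).
It fails at once if the dropper bottle, the red-lidded cup or the pale pot is moved by more than 15 mm (distance of any of oil_bottle, red_cup, pale_pot from where it was at the start of the episode above 0.015 m).
It also fails if it takes over 67 s, if anything falls off the work surface, if the arm or the gripper's body presses on something with over 40 N, if the wrist force passes 120 N, or if a joint passes its speed limit or range.

## Working session

There is one attempt and no reset: what is moved stays moved. The work goes in short steps, each a Python script; the robot and the scene stay as the last script left them, time stands still between calls to the robot, and variables do not carry over. Pictures are saved under pics/ and viewed, at most 10 in all, crops included, and the job is handed in when it is done.

```bash
mkdir -p pics; ls; python3 - <<'E'
from workcell import r
import cv2
for n in("scene","top"):
    cv2.imwrite(f"pics/{n}0.png",r.snapshot(n)); c=r.get_calibration(n); print(n,c)
print(r.get_obs())
E
```

```text
pics
scene {'K': array([[455.39087829,   0.        , 277.98159994],
       [  0.        , 455.39087829, 212.48490247],
       [  0.        ,   0.        ,   1.        ]]), 'pose': array([[ 9.66069738e-01,  2.14208070e-01, -1.44305798e-01,
         4.57156169e+02],
       [-2.58196590e-01,  8.15269445e-01, -5.18334113e-01,
        -3.66591472e+02],
       [ 6.61675727e-03,  5.38006166e-01,  8.42914933e-01,
         8.65500908e+02],
       [ 0.00000000e+00,  0.00000000e+00,  0.00000000e+00,
         1.00000000e+00]])}
top {'K': array([[406.42730752,   0.        , 282.03897795],
       [  0.        , 406.42730752, 211.2589794 ],
       [  0.        ,   0.        ,   1.        ]]), 'pose': array([[ 3.06904369e-02,  9.96429573e-01, -7.86524186e-02,
         5.31105968e+02],
       [-9.99527582e-01,  3.07248410e-02, -7.72995817e-04,
         1.25207141e+02],
       [ 1.64634716e-03,  7.86389853e-02,  9.96901800e-01,
         8.91959461e+02],
       [ 0.00000000e+00,  0.00000000e+00,  0.00000000e+00,
         1.00000000e+00]])}
{'t': 0.1, 'joints': array([-1.23333133e+00,  5.27865838e-02,  1.40162968e+00, -1.24705897e-06,
        1.68857353e+00, -7.02999959e-02]), 'dq': array([-0.00113567, -0.00153381, -0.00497665,  0.00032622,  0.00021396,
        0.00132867]), 'effort': array([ 3.83114912e-04, -3.82584608e+01, -3.60984528e+01, -8.54603650e-05,
        4.80494084e-03,  2.41225003e-06]), 'tcp_pos': array([ 208.12005017, -481.67830611,  216.14667743]), 'eef_rot': array([ 9.79287636e-01,  2.02472807e-01, -9.36529383e-05, -6.92262174e-04]), 'wrist_force': array([-0.44438258,  0.94506349,  0.15678949]), 'moment': array([ 0.03368114,  0.02487235, -0.00799078]), 'grasp_force': 0.0, 'width': 85.36047227672262}
```

View pics/top0.png

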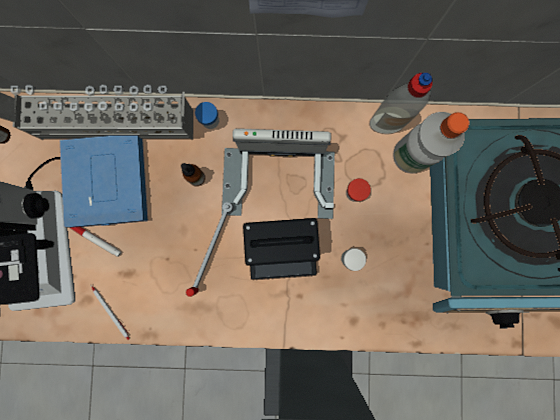

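View pics/scene0.png

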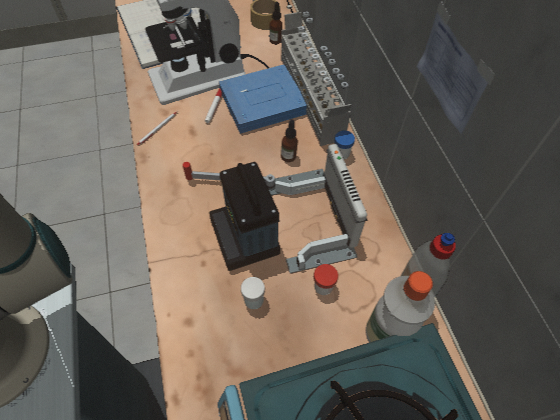

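The top view has +x up. It shows the charger at about (282,137), the rails at x 240 and 325, the box at (282,248), the hinge at (229,208), the bar's red grip at (192,292), the pot at (355,259), the cup at (359,190) and the bottle at (193,174). I'll enlarge this area next.

```bash
cat > h.py <<'E'
import numpy as np, cv2
from workcell import r
from scipy.spatial.transform import Rotation as R
def ray(n,px):
    c=r.get_calibration(n);K,P=c["K"],c["pose"]
    d=np.linalg.inv(K)@[px[0],px[1],1]; return P[:3,3],P[:3,:3]@(d*[1,-1,-1])
def onz(n,px,z):
    o,d=ray(n,px); return (o+d*(z-o[2])/d[2])
E
python3 - <<'E'
import cv2
im=cv2.imread("pics/top0.png")
c=cv2.resize(im[115:305,175:375],None,fx=3.0,fy=3.0,interpolation=cv2.INTER_CUBIC)
c=cv2.convertScaleAbs(c,alpha=1.6,beta=20)
for i in range(0,200,20): cv2.putText(c,str(175+i),(i*3,8),0,.3,(0,0,255)); cv2.line(c,(i*3,8),(i*3,14),(0,0,255))
for i in range(0,190,20): cv2.putText(c,str(115+i),(0,i*3+4),0,.3,(0,0,255))
cv2.imwrite("pics/top0c.png",c)
E
```

```text
(no output)
```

View pics/top0c.png

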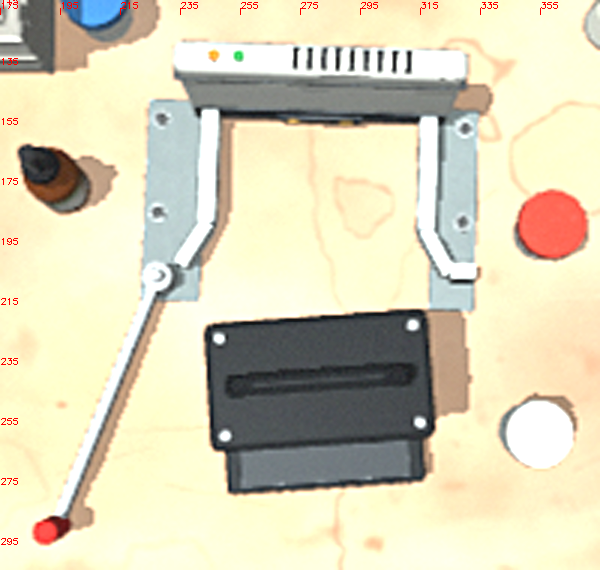

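```bash
python3 - <<'E'
from h import *
np.set_printoptions(precision=1,suppress=True)
T=lambda x,y,z: onz("top",(x/3+175-.33,y/3+115-.33),z)[:2]
def yaw(v): return np.arctan2(v[1],v[0])
# lid screws
im=cv2.imread("pics/top0c.png")
g=cv2.cvtColor(im,cv2.COLOR_BGR2GRAY)
pts=[]
for (x,y) in [(219,338),(412,325),(224,436),(419,422)]:
    w=g[y-12:y+13,x-12:x+13].astype(float); w=np.clip(w-120,0,None); Y,X=np.mgrid[-12:13,-12:13]
    pts.append(T(x+(w*X).sum()/w.sum(),y+(w*Y).sum()/w.sum(),163))
p=np.array(pts);print("lid",p,[yaw(p[0]-p[1])-np.pi/2,yaw(p[2]-p[3])-np.pi/2,yaw(p[0]-p[2]),yaw(p[1]-p[3])])
th=np.mean([yaw(p[0]-p[1])-np.pi/2,yaw(p[2]-p[3])-np.pi/2]);c=p.mean(0)
print("box",c-17*np.array([np.cos(th),np.sin(th)]),th)
a,b=T(230,493,34),T(424,480,34);print("base front",a,b,np.linalg.norm(a-b),yaw(a-b)-np.pi/2,(a+b)/2)
print("box from base",(a+b)/2+58*np.array([np.cos(th),np.sin(th)]))
# rails
for y in range(125,225,16):
    row=im[y].min(1).astype(int)
    l=[x for x in range(195,240) if row[x]>215]; 
    print(y,row[195:240:3],row[405:450:3])
print("hinge",T(158,275,40),T(158,275,30),"grip",T(44,531,58))
for n,q in dict(pot=(540,433,66),cup=(553,225,60),bot=(70,195,0)).items(): print(n,T(*q))
print("chargertop",[T(x,y,132) for x,y in((176,72),(466,80),(176,42),(466,52))])
print("rail front bends",T(215,222,34),T(419,228,34))
print("foot",T(142,300,4),T(474,310,4),T(150,100,4),T(479,114,4))
E
```

```text
lid [[557.8 186.7]
 [569.4  71.1]
 [500.  181. ]
 [511.5  65.4]] [np.float64(0.09999350809045815), np.float64(0.09921622025730148), np.float64(0.09884366292882225), np.float64(0.0986496497436958)]
box [517.8 124.4] 0.09960486417387981
base front [454.9 185.6] [468.   50.8] 135.51435944344698 0.09683637544690793 [461.4 118.2]
box from base [519.1 124. ]
125 [190 172 226 255 255 255 255 255 167 110 124 127 114 151 206] [167 167 167 146 162 247 255 255 255 255 255 130  70 124 167]
141 [186 177 239 255 255 255 255 239 153 116 126 116 146 198 202] [212 212 215 206 166 214 255 255 255 255 255 130  90 143 190]
157 [178 199 255 255 255 255 255 182 127 122 124 116 148 199 206] [217 217 223 198 164 233 255 255 255 255 255 130  94 142 191]
173 [174 223 255 255 255 255 255 150 110 130 132 121 154 207 214] [220 218 225 210 164 214 255 255 255 255 255 127 127 193 201]
189 [166 217 255 255 255 255 255 138  98 127 134 121 154 209 217] [218 218 223 217 204 246 255 255 255 255 207 110 135 191 198]
205 [172 233 255 255 255 255 255 169 126 132 134 122 156 210 220] [218 220 218 209 231 255 255 255 255 255 186 134 183 198 194]
221 [177 233 255 255 255 250 140 116 134 137 124 156 209 218 214] [212 212 222 172 201 255 255 255 255 255 151 126 186 198 191]
hinge [605.2 241.2] [606.  242.6] grip [427.8 308.6]
pot [504.1 -23.8]
cup [646.3 -31.5]
bot [665.9 314. ]
chargertop [array([726.6, 222.6]), array([727.2,  38.7]), array([746. , 223.4]), array([745.3,  39.1])]
rail front bends [644.6 203.2] [644.8  58.6]
foot [589.6 257.1] [589.8  14.7] [737.9 257.4] [735.  14.]
```

The box is at about (518,124), yaw 0.099. The dock is at about (669.5,131), yaw about 0.003. Checks against the given sizes: rail gap 144.6 mm, bar length 189.5 mm, hinge within 1 mm. The bar is open at about 1.92 rad. Next I'll approach the front of the base with the gripper open and the tool leaning back.

```bash
cat >> h.py <<'E'
def quat(yaw,tilt=0.22): return (R.from_euler('z',yaw)*R.from_euler('y',-tilt)*R.from_euler('x',np.pi)).as_quat()
def pose(bx,by,yaw,off): # TCP pose for box pose, TCP off mm in front of base face
    return [bx-(58+off)*np.cos(yaw),by-(58+off)*np.sin(yaw),22.],quat(yaw)
E
python3 - <<'E'
from h import *
p,q=pose(518,124.3,.099,45)
r.goto([p[0]-15,p[1],215],q); o=r.get_obs();print(o["t"],o["joints"])
r.servo_line(p,q,150); r.hold(.2); o=r.get_obs(); f0=o["wrist_force"];print(o["t"],o["tcp_pos"],f0)
for off in list(range(36,2,-2)):
    p,q=pose(518,124.3,.099,off); r.servo_line(p,q,40); o=r.get_obs(); f=o["wrist_force"]-f0
    if f[0]<-2.5: break
print(off,o["t"],o["tcp_pos"],f)
cv2.imwrite("pics/scene1.png",r.snapshot("scene"));cv2.imwrite("pics/top1.png",r.snapshot("top"))
a=cv2.resize(cv2.imread("pics/scene1.png")[120:320,100:400],None,fx=2,fy=2)
cv2.imwrite("pics/v1.png",a)
E
```

```text
2.325 [ 0.20427189 -0.45652526  1.85676654 -0.02330865  1.52260403  1.67530282]
3.9667 [415.85323703 114.20340513  22.5852537 ] [ 0.13276737 -0.31274577  0.85912696]
4 8.3417 [456.39207997 118.18781298  21.99562364] [-0.14552657  1.05938771 -0.87406723]
```

View pics/v1.png

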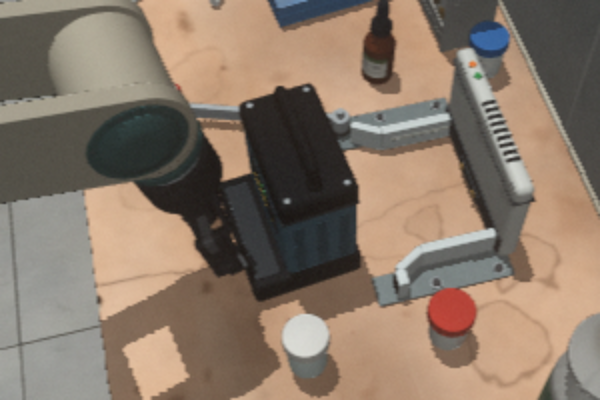

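The fingers are right at the base's front face in the scene picture, and there's no load yet. I'll keep creeping until contact.

```bash
cat >> h.py <<'E'
def lid(name):
    """box pose from the four lid screws in the top view (z=163)"""
    im=r.snapshot("top"); cv2.imwrite(name,im)
    g=cv2.cvtColor(im,cv2.COLOR_BGR2HSV); m=((g[...,2]>110)&(g[...,1]<70)).astype(np.uint8)
    m[:130]=0;m[280:]=0;m[:,:240]=0;m[:,325:]=0
    n,l,s,c=cv2.connectedComponentsWithStats(m)
    return [(np.round(c[i],1).tolist(),int(s[i,4]),np.round(onz("top",c[i],163)[:2],1).tolist()) for i in range(1,n) if 4<=s[i,4]<=40]
E
python3 - <<'E'
from h import *
o=r.get_obs(); f0=np.array([.13,-.31,.86])
for off in np.arange(3,-12,-1.5):
    p,q=pose(518,124.3,.099,off); r.servo_line(p,q,30); o=r.get_obs(); f=o["wrist_force"]-f0
    print(off,o["tcp_pos"].round(1),f.round(1),o["moment"].round(2))
    if f[0]<-4: break
print(o["t"]);print(*lid("pics/top2.png"),sep="\n")
E
```

```text
3.0 [457.3 118.3  22. ] [-0.1  0.8 -1.7] [0.01 0.07 0.01]
1.5 [458.9 118.4  22. ] [ 0.5  1.2 -0.4] [-0.02  0.15  0.03]
0.0 [460.4 118.6  22. ] [-0.6  0.5 -0.2] [-0.02  0.11 -0.05]
-1.5 [461.8 118.7  22. ] [ 0.   0.2 -1. ] [ 0.03  0.07 -0.01]
-3.0 [463.4 118.9  22. ] [ 0.4  0.7 -0.8] [0.   0.09 0.01]
-4.5 [464.8 119.   22. ] [-0.2 -0.4 -0.2] [0.04 0.1  0.04]
-6.0 [466.3 119.2  22. ] [-0.2  0.8 -0.4] [-0.01  0.09  0.02]
-7.5 [467.8 119.3  22. ] [ 0.3 -0.6 -1. ] [0.03 0.12 0.05]
-9.0 [469.3 119.5  22. ] [-1.2  1.2 -0.6] [-0.02  0.08  0.01]
-10.5 [470.8 119.6  22. ] [-0.3  0.4 -1.3] [-0.02  0.09 -0.06]
10.9417
([240.4, 210.4], 19, [587.8, 200.8])
([312.2, 223.0], 10, [569.2, 71.0])
([247.5, 227.4], 11, [557.8, 186.7])
([314.5, 255.4], 11, [511.5, 65.4])
([249.7, 259.9], 9, [499.9, 180.8])
```

```bash
python3 - <<'E'
from h import *
w=r.snapshot("wrist"); s=r.snapshot("scene")[170:290,170:310]; t=cv2.imread("pics/top2.png")[200:300,210:350]
s=cv2.resize(s,(400,343),interpolation=cv2.INTER_CUBIC);s=cv2.convertScaleAbs(s,alpha=1.8,beta=30)
t=cv2.resize(t,(360,257),interpolation=cv2.INTER_CUBIC);t=cv2.convertScaleAbs(t,alpha=1.8,beta=30)
w=cv2.convertScaleAbs(cv2.resize(w,(400,300)),alpha=1.6,beta=20)
c=np.zeros((600,800,3),np.uint8);c[:300,:400]=w;c[:343,400:]=s;c[343:,400:760]=t
cv2.imwrite("pics/v2.png",c)
E
```

```text
(no output)
```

View pics/v2.png

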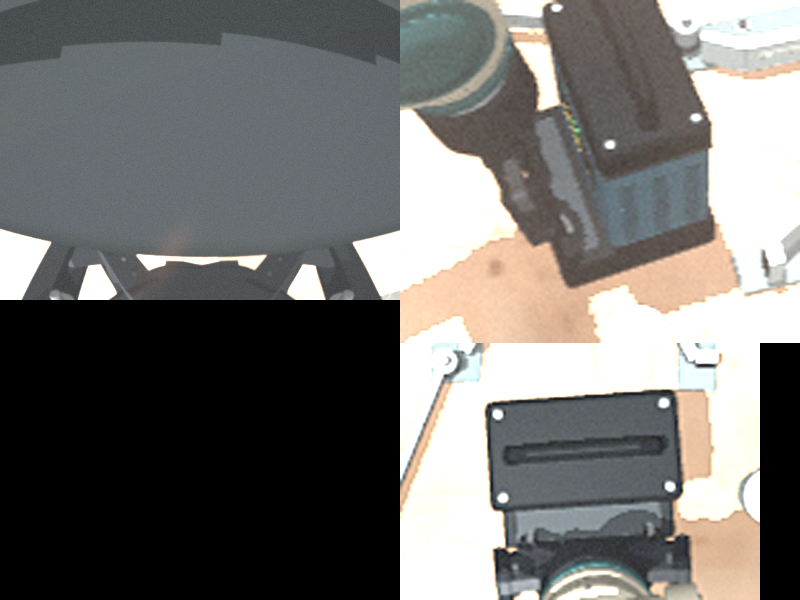

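No contact, and the box hasn't moved even though the TCP is past the face. The open fingertips must be riding above the 34 mm base. I'll back off and find the true tip height by lowering gently to the bench.

```bash
python3 - <<'E'
from h import *
p,q=pose(518,124.3,.099,38); r.servo_line(p,q,120)
r.hold(.1); f0=r.get_obs()["wrist_force"]
for z in np.arange(18,-9,-2.):
    p[2]=z; r.servo_line(p,q,40); o=r.get_obs(); f=o["wrist_force"]-f0
    if f[2]>3: break
print(z,o["t"],o["tcp_pos"],f)
E
```

```text
-8.0 15.2417 [422.3671634  114.78722609  -8.15096396] [-0.43391709 -0.62765404 -1.57017621]
```

```bash
python3 - <<'E'
from h import *
p,q=pose(518,124.3,.099,38)
f0=r.get_obs()["wrist_force"]
for z in np.arange(-10,-27,-2.):
    p[2]=z; r.servo_line(p,q,40); o=r.get_obs(); f=o["wrist_force"]-f0
    if f[2]>3: break
print(z,o["t"],o["tcp_pos"],f,o["width"])
w=r.snapshot("wrist"); s=r.snapshot("scene")[150:290,120:310]
s=cv2.convertScaleAbs(cv2.resize(s,None,fx=4,fy=4,interpolation=cv2.INTER_CUBIC),alpha=1.8,beta=30)
cv2.imwrite("pics/v3.png",s)
E
```

```text
-26.0 17.4917 [422.93508441 114.90884074 -25.40308081] [-3.55748954  0.62111306  8.43359155] 85.46849913135591
```

View pics/v3.png

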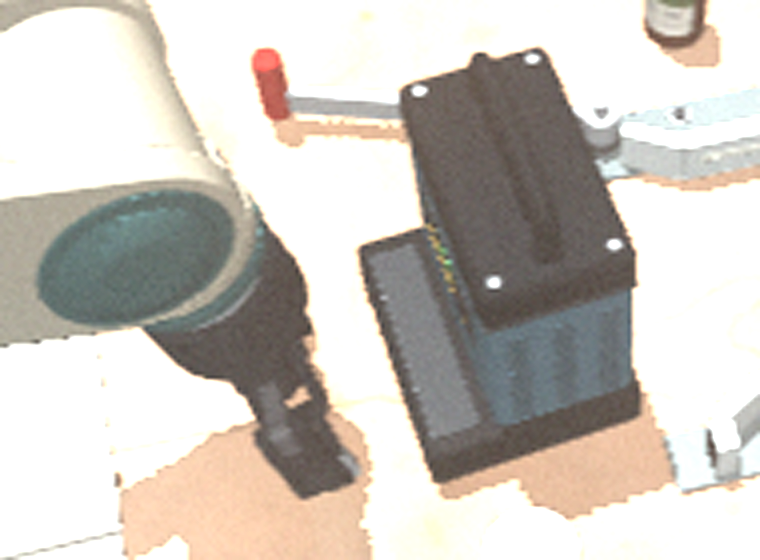

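```bash
python3 - <<'E'
from h import *
for c in((305,495),(355,475),(258,445)): 
    for z in(0,5): print(c,z,onz("scene",(c[0]/4+120,c[1]/4+150),z).round(1))
o=r.get_obs();print(o["tcp_pos"],R.from_quat(o["eef_rot"]).as_matrix().round(3),o["wrist_force"])
c=r.get_calibration("wrist");T=R.from_quat(o["eef_rot"]).as_matrix()
print("cam in tool",(T.T@(c["pose"][:3,3]-o["tcp_pos"])).round(1))
E
```

```text
(305, 495) 0 [402.5  63.1   0. ]
(305, 495) 5 [402.8  60.6   5. ]
(355, 475) 0 [429.6  67.7   0. ]
(355, 475) 5 [429.7  65.2   5. ]
(258, 445) 0 [383.3  97.9   0. ]
(258, 445) 5 [383.7  95.2   5. ]
[422.92740118 114.9153238  -25.40762924] [[ 0.971  0.099  0.218]
 [ 0.097 -0.995  0.022]
 [ 0.219 -0.    -0.976]] [-3.03660367 -0.81238251  6.32047726]
cam in tool [  84.3   -0.4 -156.2]
```

The fingertip in this view is on the bench at x 402–429, y ≈ 63, which fits. So the open fingertips end about 24 mm behind the reported TCP, and the pushing height is TCP z ≈ -17. The camera sits on the box side at about lid height. I'll turn the tool half round so it faces away from the case, then push.

```bash
cat >> h.py <<'E'
def quat(yaw,tilt=0.22): return (R.from_euler('z',yaw)*R.from_euler('y',-tilt)*R.from_euler('x',np.pi)*R.from_euler('z',np.pi)).as_quat()
def pose(bx,by,yaw,off,z=-17.):
    return [bx-(58+off)*np.cos(yaw),by-(58+off)*np.sin(yaw),z],quat(yaw)
E
python3 - <<'E'
from h import *
o=r.get_obs();p=o["tcp_pos"]; r.servo_line([p[0]-10,p[1],70],None,250)
B=(518.3,124.2,.099)
p,q=pose(*B,48,50); r.goto(p,q)
p,q=pose(*B,25); r.servo_line(p,q,150)
p,q=pose(*B,12); r.servo_line(p,q,80); r.hold(.1); o=r.get_obs(); f0=o["wrist_force"]; print(o["t"],o["joints"],f0)
for off in np.arange(10,-5,-1.5):
    p,q=pose(*B,off); r.servo_line(p,q,40); o=r.get_obs(); f=o["wrist_force"]-f0
    if f[0]<-3: break
print(off,o["t"],o["tcp_pos"],f,o["moment"])
print(*lid("pics/top3.png"),sep="\n")
E
```

```text
21.8167 [ 0.18853686 -0.05511324  2.01805653 -0.02380161  0.95924436 -1.46973331] [-0.01605762  0.10126812 -0.12894675]
4.0 23.0667 [455.82803928 117.99729515 -17.33748501] [-5.56286208 -1.50947658  4.08231058] [-0.11721091  0.78202211 -0.072722  ]
([240.4, 210.4], 19, [587.8, 200.8])
([312.0, 223.0], 9, [569.1, 71.4])
([247.5, 227.4], 11, [557.8, 186.7])
([314.5, 255.4], 11, [511.5, 65.4])
([249.5, 259.8], 10, [500.1, 181.1])
```

Contact came at offset 4–5 with about 5 N. Pushing along the planned path now.

```bash
python3 - <<'E'
from h import *
for b in [(532,125.6,.097),(547,127.2,.085),(562,129.2,.055),(576,130.5,.025),(588,131,.005)]:
    p,q=pose(*b,4.5); r.servo_line(p,q,35); o=r.get_obs()
    print(round(o["t"],1),o["tcp_pos"].round(1),o["wrist_force"].round(1),o["moment"].round(2))
print(*lid("pics/top4.png"),sep="\n")
E
```

```text
23.6 [468.6 119.4 -17.7] [-5.2 -0.2  2.6] [-0.07  0.8   0.03]
24.2 [483.5 121.8 -17.8] [-6.6 -0.8  1.9] [-0.11  0.9   0.03]
24.8 [498.3 125.7 -17.8] [-5.7 -1.   1.4] [-0.08  0.83  0.02]
25.4 [512.3 128.9 -17.8] [-5.7  0.1  2.3] [-0.04  0.86 -0.02]
25.9 [524.3 130.7 -17.8] [-5.2 -0.1  1.2] [ 0.08  0.76 -0.01]
([247.3, 186.1], 9, [632.3, 189.9])
([311.5, 187.6], 11, [633.1, 73.8])
([240.1, 209.5], 14, [589.5, 201.2])
([246.3, 218.1], 9, [574.3, 189.5])
([311.0, 219.8], 10, [574.8, 73.3])
([240.8, 275.7], 21, [471.6, 195.5])
```

The box tracked well: it's now at about (586.6, 131.6), yaw 0.006, centred at the start of the straight rails. Next, drive it in.

```bash
python3 - <<'E'
from h import *
off=4.5;k=0
for x in [605,620,635,650]+list(np.arange(655,676,1.5)):
    p,q=pose(x,131,.004,off); r.servo_line(p,q,35 if x<652 else 20); o=r.get_obs();f=o["wrist_force"]
    print(x,round(o["t"],1),o["tcp_pos"].round(1),f.round(1))
    if f[0]<(-16 if x>652 else -22): break
print(*lid("pics/top5.png"),sep="\n")
E
```

```text
605 26.6 [541.3 130.8 -17.8] [-6.8 -0.8  1.7]
620 27.1 [556.4 130.8 -17.8] [-5.5 -0.2  1.8]
635 27.7 [571.4 130.8 -17.8] [-5.   0.5  0.8]
650 28.3 [586.4 130.8 -17.8] [-5.9 -0.2  2.2]
655.0 28.7 [591.2 130.8 -17.8] [-6.5  0.1  1.6]
656.5 28.9 [592.5 130.8 -17.9] [-8.   0.4  3.3]
658.0 29.2 [594.1 130.8 -17.8] [-7.4 -0.2  2.7]
659.5 29.4 [595.5 130.8 -17.8] [-8.3  0.5  3.9]
661.0 29.7 [597.  130.8 -17.9] [-8.1  0.3  3.9]
662.5 29.9 [598.6 130.8 -17.9] [-8.3 -0.7  2.9]
664.0 30.2 [600.  130.9 -17.9] [-8.5  0.5  3.7]
665.5 30.4 [601.4 130.9 -17.9] [-9.5  0.2  5. ]
667.0 30.7 [602.7 130.9 -17.9] [-10.6  -0.1   5.3]
668.5 30.9 [604.1 130.9 -17.9] [-11.1   0.5   5.5]
670.0 31.2 [605.5 130.9 -17.9] [-11.9   0.1   5.7]
671.5 31.4 [606.6 131.  -17.9] [-13.9   0.1   7.1]
673.0 31.7 [606.7 131.  -18. ] [-24.2  -1.5  15.7]
([249.1, 141.1], 8, [715.0, 189.7])
([312.8, 143.0], 10, [715.1, 73.5])
([248.0, 173.0], 9, [656.2, 189.6])
([312.0, 174.5], 8, [657.1, 73.6])
([323.1, 190.5], 24, [628.4, 52.8])
([240.0, 206.0], 5, [595.8, 201.7])
([271.0, 205.5], 13, [598.5, 146.0])
([280.5, 204.7], 10, [600.4, 128.9])
([318.4, 205.2], 5, [601.6, 60.6])
```

The box hit a hard stop at x 668.8, y 131.6, so it's home. Next I back off, close the fingers and bring the tool behind the keeper's red grip.

```bash
cat >> h.py <<'E'
H=np.array([605.3,242.7])
def kp(th,gap,z=24.,tilt=.1):
    d=np.array([np.cos(th),-np.sin(th)]); e=H+190*np.array([-np.sin(th),-np.cos(th)])
    return [*(e-d*gap),z],quat(-th,tilt)
E
python3 - <<'E'
from h import *
p=r.get_obs()["tcp_pos"]
r.servo_line([p[0]-35,p[1],p[2]],None,150); r.servo_line([p[0]-50,p[1],90],None,200)
r.set_gripper(0)
p,q=kp(1.92,48,110); print(r.ik(p,q)); r.goto(p,q)
p,q=kp(1.92,48); r.servo_line(p,q,150); r.hold(.1); o=r.get_obs();print(o["t"],o["tcp_pos"],o["wrist_force"],o["width"])
s=r.snapshot("scene")[90:290,120:370];t=r.snapshot("top")[130:310,150:350]
cv2.imwrite("pics/v4.png",np.hstack([cv2.resize(s,(420,336)),cv2.resize(t,(373,336))]))
E
```

```text
[ 0.6359026   0.29636711  1.34431095 -0.05521847  1.58431191  0.98666404]
36.4667 [444.03305912 353.40299901  25.61890413] [-0.46235041 -0.47588416 -0.55591716] 0.12538913405807448
```

View pics/v4.png

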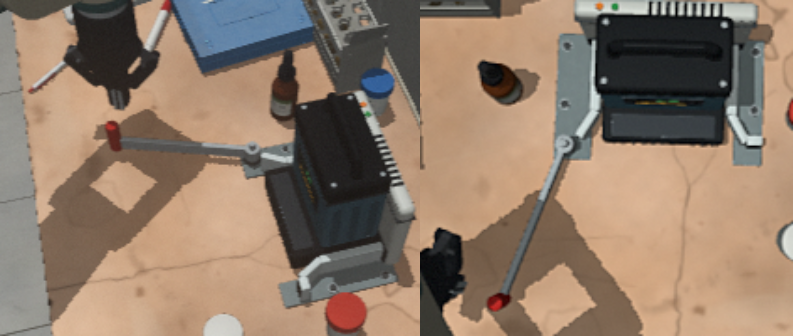

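The box is home. The closed fingertips are beyond the red grip, at scene crop (120,105). I'll check their height with that ray.

```bash
python3 - <<'E'
from h import *
for z in (0,10,20,30,40,50,60): print(z,onz("scene",(120+120/1.68,90+106/1.68),z).round(0))
p,q=kp(1.92,48); print(p)
E
```

```text
0 [444. 387.   0.]
10 [445. 378.  10.]
20 [445. 369.  20.]
30 [445. 361.  30.]
40 [445. 352.  40.]
50 [445. 343.  50.]
60 [445. 335.  60.]
[np.float64(443.19054325503134), np.float64(352.81141645556625), 24.0]
```

The tips are at z ≈ 38, so I'll lower 16 mm and sweep the bar round.

```bash
python3 - <<'E'
from h import *
Z=8.
p,q=kp(1.92,48,Z); r.servo_line(p,q,120); r.hold(.1); f0=r.get_obs()["wrist_force"]
for th in list(np.arange(1.92,.15,-.125))+[.14,.11,.08,.05,.03,.01,-.01,-.03,-.05]:
    p,q=kp(th,20,Z); r.servo_line(p,q,80 if th>.15 else 25); o=r.get_obs(); f=o["wrist_force"]-f0
    print(round(th,2),round(o["t"],1),o["tcp_pos"].round(1),f.round(1))
    if np.linalg.norm(f)>(12 if th>.15 else 7): break
s=r.snapshot("scene")[90:290,120:370];t=r.snapshot("top")[130:310,150:350]
cv2.imwrite("pics/v5.png",np.hstack([cv2.resize(s,(420,336)),cv2.resize(t,(373,336))]))
E
```

```text
1.92 37.5 [433.9 326.7   8.4] [-1.6  0.4  0.1]
1.8 37.9 [424.7 304.9   8.2] [ 0.8 -0.5  1. ]
1.67 38.4 [418.5 281.9   8.2] [-0.8 -0.6  0.8]
1.54 38.8 [415.1 258.3   8.2] [-1.2 -0.3  0.8]
1.42 39.2 [414.6 234.4   8.2] [-0.2 -0.3  1.1]
1.3 39.7 [417.2 210.7   8.1] [-0.5 -0.1  1.2]
1.17 40.1 [422.6 187.4   8.1] [ 0.3 -0.4  0.7]
1.04 40.6 [430.9 165.1   8. ] [-0.7 -0.2  0.4]
0.92 41.0 [441.9 143.9   8. ] [-0.  -0.2  0.6]
0.8 41.5 [455.4 124.3   7.9] [-0.1 -0.6  0.1]
0.67 42.0 [471.3 106.5   7.9] [-0.5  0.2  1.1]
0.54 42.4 [489.3  90.9   7.9] [ 0.9 -0.2  0.5]
0.42 42.9 [509.1  77.7   7.9] [-0.6 -0.6  0. ]
0.29 43.3 [530.4  67.    7.9] [-0.3 -0.4  1.1]
0.17 43.8 [552.9  59.1   7.8] [-0.3 -0.7  0.8]
0.14 44.1 [559.   57.4   8. ] [-1.  -0.6  0.8]
0.11 44.5 [564.7  55.9   8. ] [-0.6 -1.   1.1]
0.08 44.9 [570.4  54.8   8. ] [0.4 0.5 0.9]
0.05 45.3 [576.   53.9   8. ] [-0.6 -0.4  1.2]
0.03 45.6 [579.8  53.4   8. ] [-1.2 -0.8  1.5]
0.01 45.9 [583.6  52.8   8. ] [-0.1 -0.1  0.6]
-0.01 46.2 [586.8  52.6   7.8] [-4.7  0.4  2.2]
-0.03 46.5 [587.4  52.4   7.6] [-24.7   0.3  15.7]
```

View pics/v5.png

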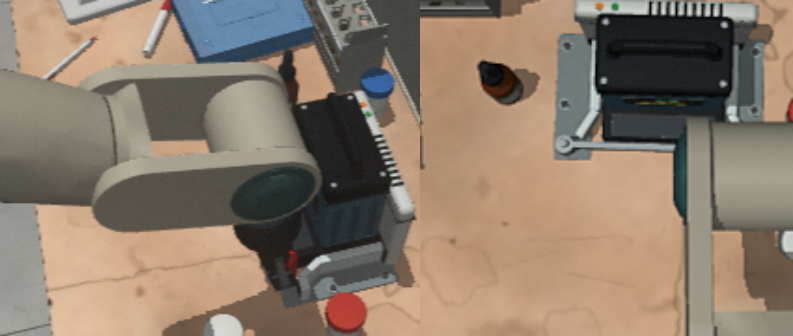

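The bar met its stop: the force jumped to 25 N and it lies across the dock. I'll retract and check.

```bash
python3 - <<'E'
from h import *
p=r.get_obs()["tcp_pos"]
r.servo_line([p[0]-50,p[1]+10,p[2]],None,120); r.servo_line([420,60,150],None,200); r.hold(.3)
print(r.get_obs()["t"])
for l in lid("pics/top6.png"): print(l)
im=cv2.imread("pics/top6.png"); h=cv2.cvtColor(im,cv2.COLOR_BGR2HSV)
m=(((h[...,0]<8)|(h[...,0]>172))&(h[...,1]>150)&(h[...,2]>90)).astype(np.uint8); m[:170]=0;m[300:]=0
n,l,s,c=cv2.connectedComponentsWithStats(m)
for i in range(1,n):
    if s[i,4]>12: print("red",c[i].round(1),s[i,4],onz("top",c[i],58).round(1))
t=im[100:310,170:380];cv2.imwrite("pics/v6.png",cv2.resize(t,None,fx=2.8,fy=2.8))
E
```

```text
48.5667
([249.1, 141.1], 8, [715.0, 189.7])
([312.8, 143.0], 10, [715.1, 73.5])
([248.0, 173.0], 9, [656.2, 189.6])
([312.0, 174.5], 8, [657.1, 73.6])
([323.1, 190.5], 24, [628.4, 52.8])
([240.5, 213.0], 10, [583.2, 200.3])
red [358.7 189.4] 396 [647.2 -31.1  58. ]
red [316.8 208.6] 56 [604.7  54.6  58. ]
red [ 78.1 229.7] 65 [546.1 542.4  58. ]
```

View pics/v6.png

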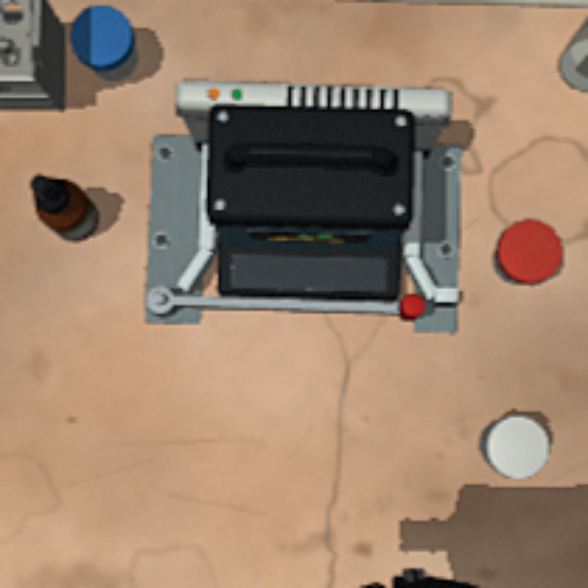

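The box is home and square. The bar is shut: the grip is at (604.7, 54.6), which is θ ≈ 0. The bottle, cup and pot haven't moved, and the arm is clear.

```bash
python3 -c "
from workcell import r
print(r.finish_job())"
```

```text
the job is handed in; nothing more can be done
None
```

I handed the job in at about 49 s of the 67 s: the battery box is home and square in the dock, the keeper bar is shut behind it, and the bottle, cup and pot are where they stood; no verdict came back.

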